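# Make up two setting-tool kits from the punch rack

## Robot

A 6-joint arm with a two-finger parallel gripper is mounted at the origin on the work surface. World frame = base frame: x ahead of the robot, y to its left, z up, the work surface at z = 0. Lengths are in m, angles in rad, forces in N, time in s.
With the tool pointing down it reaches from about 0.35 to 0.975 m from the base axis. Payload 4.9 kg.
Tool frame: the origin (TCP) lies midway between the tips of the shut fingers; the grasp point (between the pads) lies ctrl.grip_depth behind it (ctrl.grip_depth is the distance from the TCP to the grasp point, in m); z points along the fingers, y is the line along which they close (so a half turn about z gives the same grasp; the last joint's range is limited). The gripper opens to 85 mm and grips with 20 to 120 N. Pads are 22 mm wide; open, the fingers measure 114 mm over their backs; the gripper's body (76 mm by 85 mm) begins 54 mm behind the grasp point. The pads swing forward as they close: fully open they stand 13 mm farther back than shut.
Start: joints at [1.21, 0.053, 1.613, -0, 1.476, -0.119], TCP at [0.15, 0.607, 0.201] pointing down, gripper open.
Joint ranges: [-3.01, 3.01], [-1.01, 2.22], [0.06, 2.58], [-1.02, 4.17], [0.09, 2.62], [-3.14, 3.14]. Speed limits (rad/s): [2.57, 2.57, 3.14, 3.14, 3.14, 3.14].

## Interface

Orientations are given as a rotation vector (axis times angle).
In Python, from station import ctrl, get_image, camera_model gives the robot as it stands. The module is installed in compiled form; this text tells all that it offers.
- The arm moves only by the shell command python3 -m crank 'ROWS' [FORCE]. ROWS is JSON, a list of rows, each a list of 7 numbers: the shift along the tool's x, y, z in mm, then the turn, a rotation vector about the tool's x, y, z in rad, then the opening, from -1 (shut) to 1 (fully open). A call has exactly 10 rows; each row shifts and turns the commanded pose from where the row before left it, along the tool's axes as they then stand; what a row does not reach is not made up. A row lasts 1/12 s, in which the tool goes at most 41.7 mm and 7.16 degrees, less where a joint would pass 70% of its speed; a pose out of reach is approached as far as the arm can. A call with a gripper value outside its range is refused whole. The fingers move at their own pace and stop on an object; FORCE is the grip in N (left out, the last holds). Time passes only in rows, so rows that do not move let the fingers close, or fill a call up. It gives the time, the measured TCP pose, the force, the opening and the grip force at its end, in the units of the state.
- ctrl.get_obs(): the state, without advancing time (a new reading comes with each control period).
- get_image(name): name is "scene" or "top" or "wrist"; returns the picture (420x560x3 uint8, red, green, blue); there is no depth.
- camera_model(name): a dict with "vertical_fov" (degrees; the focal length in pixels is half the picture's height over the tangent of half this angle, whatever the lens; pixels are square), "cx", "cy" (the principal point, pixels), "R" (3x3) and "t" (3): a world point X has camera coordinates R X + t; the wrist camera has in their place "hand_eye" (4x4, takes a point from camera to tool coordinates, whose origin is the TCP and whose axes are the flange's). Camera axes: x right, y down, z forward; pixel columns grow to the right and rows downward; lengths in m; the calibration is good to about 2 mm. A picture is of the moment at which its call begins: read the wrist's pose just before it. camera_model takes no time and is no camera call.
- ctrl.finish_job(): hands the job in; it is judged then, once.
The state is a dict: "t": time; "q": joint angles; "dq": joint speeds; "effort": joint torques, N m; "tool_pos": TCP position; "tool_rot": TCP orientation; "contact_force": force on the tool from outside, world axes, zero at the start; "wrist_torque": the same for the moment, N m; "opening": finger opening in m; "grip_force": force on a finger pad.
Only numpy, scipy, OpenCV 4.12 (cv2) and the standard library are available. Lean on these libraries where they do the work, as an engineer would, in place of code of your own. Each camera call takes 0.05 s, during which the arm holds its last target. There are 200 camera calls.

## Task

Lift the retaining bar out of its two open brackets on the punch rack and lay it down along the middle of the black rubber mat. Then make up two kits: the punch with the thin pin nose and the square anvil go into the oblong tray, the punch with the wide round cup head and the round dished anvil into the square tray, each thing set down (not dropped or tossed) to lie flat on the tray's floor, side by side. Leave the plain punch in its place in the rack.

Things in the scene. Friction and masses are not known exactly. Their poses are not given: they have to be found in the camera images.
- rack: Fixed punch rack; board 120 (x) by 212 (y) by 12 mm. Two white combs along y (8 mm thick, at x = +-32 mm) carry three punches lying along x in 20 mm notches at y = -52, 0, 52 mm (which is where varies). Notch floors 34 mm above the bench, teeth to 43. Brackets at y = +-96 mm: slots open upward, 20 mm wide in x, floor at 51.5, tops at 75 mm. Origin: underside's centre, on the bench.
- bar_grip (a point): Loose retaining bar, about 150 g: aluminium, 12 by 12 mm, 210 mm long (its y), with a black grip tab on its middle 14 mm thick (x), 40 mm long (y), 26 mm high. At the start it lies in the rack's brackets along the rack's y, just over the middles of the punches, its underside 51.5 mm above the bench; lifts straight up. This point: centre of the tab, 25 mm above the bar's underside; z up.
- pin_punch_mid (a point): Loose punch with the pin nose, of octagonal steel bar, 16 mm across flats (one below, one at each side), about 160 g, 128 mm long along its x: shank from -58 to +42 mm, then a thin round nose, 9 mm diameter, to +70 mm. This point: on its axis, 8 mm above the underside, where it balances and is gripped (midway between the rack's combs, under the bar at the start).
- cup_punch_mid (a point): Loose punch with the cup head, of octagonal steel bar, 16 mm across flats (one below, one at each side), about 160 g, 92 mm long along its x: shank from -42 to +38 mm, then a round head, 28 mm diameter, to +50 mm. This point: on its axis, midway between the combs, 8 mm above the shank's underside. On a flat floor it rests on head and tail, this point about 11 mm up.
- plain_punch_mid (a point): Loose plain punch that stays in the rack, of octagonal steel bar, 16 mm across flats (one below, one at each side), about 160 g, 100 mm long along its x, without nose or head. This point is its centre.
- round_anvil_mid (a point): Loose round steel anvil with a dished top, 46 mm diameter, 20 mm high, about 220 g, lying flat on the bench. This point is its centre, half-way up.
- square_anvil_mid (a point): Loose square steel anvil with a small hole in its top, 42 by 42 mm (along its x and y), 20 mm high, about 240 g, lying flat on the bench. This point is its centre, half-way up.
- long_tray: Fixed oblong shallow tray of white card with a brown floor: inside 130 mm (its x) by 195 mm (its y), floor and walls 3 mm thick, rim 14 mm above the bench. The pin-nose punch fits in lengthwise (along the tray's y). Origin: centre of its underside, on the bench.
- square_tray: Fixed square shallow tray of white card with a brown floor: inside 135 by 135 mm (along its x and y), floor and walls 3 mm thick, rim 14 mm above the bench. Origin: centre of its underside, on the bench.
- mat: Fixed black rubber mat on the bench, 90 mm (its x) by 270 mm (its y), 3 mm thick. Origin: centre of its underside, on the bench.
There are look-alikes about, which are no part of the job. Of the things shaped like the part that bears bar_grip, the aluminium one is meant.

How it is judged:
By the outcome, as a careful person would: the job done as asked, in the order asked, and still so for the second after the job is handed in, with the robot touching nothing.
It also fails if it takes over 144 s, if anything falls off the work surface, if the arm or the gripper's body presses on something with over 40 N, if the wrist force passes 120 N, or if a joint passes its speed limit or range.

## Working session

There is one attempt and no reset: what is moved stays moved. The work goes in short steps, Python scripts to look and compute and a shell command to move; the robot and the scene stay as the last step left them, time stands still between calls to the robot, and variables do not carry over. Pictures are saved under pics/ and viewed, at most 14 in all, crops included, and the job is handed in when it is done.

```bash
mkdir -p pics; ls; python3 - <<'E'
from station import ctrl,get_image,camera_model
import cv2
o=ctrl.get_obs();print(o,ctrl.grip_depth)
for n in("top","scene","wrist"):
    m=camera_model(n);print(n,m)
    cv2.imwrite(f"pics/{n}0.png",get_image(n)[:,:,::-1])
E
```

```text
pics
{'t': 0.0, 'q': array([ 1.21000392e+00,  5.33728648e-02,  1.61429502e+00, -1.40054231e-06,
        1.47602424e+00, -1.18986699e-01]), 'dq': array([-2.41306714e-04,  2.76634569e-03,  9.94392690e-05,  5.68566503e-04,
       -6.23701404e-04, -8.10270303e-04]), 'effort': array([ 2.21860764e-04, -3.93675935e+01, -3.70178747e+01, -1.08047643e-04,
        6.79081189e-03,  2.54672085e-05]), 'tool_pos': array([0.14940541, 0.60616524, 0.19965257]), 'tool_rot': array([-0.37884244, -3.11816406,  0.00320341]), 'contact_force': array([-0.07400257, -0.34711747, -0.67492789]), 'wrist_torque': array([ 0.04354588, -0.04782432, -0.02378168]), 'grip_force': 0.0, 'opening': 0.08556515228007924} 0.0187
top {'vertical_fov': 51.70779533679129, 'cx': 277.64367135149, 'cy': 208.5646536163855, 'R': array([[ 0.01404923, -0.9995965 ,  0.02468717],
       [-0.98508451, -0.01807143, -0.17111967],
       [ 0.17149675, -0.02191485, -0.98494091]]), 't': array([-0.01038759,  0.44444682,  0.90716551])}
scene {'vertical_fov': 49.71875329737984, 'cx': 271.2914403559441, 'cy': 212.41922779305187, 'R': array([[ 0.44851786,  0.89351975,  0.02131167],
       [ 0.51143544, -0.23702305, -0.8259866 ],
       [-0.73298399,  0.38136928, -0.56328673]]), 't': array([-0.18784201, -0.1729786 ,  1.34575456])}
wrist {'vertical_fov': 71.57211845442122, 'cx': 277.5969413315328, 'cy': 209.35722505947393, 'hand_eye': array([[ 1.88050594e-04, -9.50761050e-01, -3.09924814e-01,
         8.07740304e-02],
       [ 9.99999929e-01,  7.79261530e-05,  3.67706696e-04,
        -5.34666745e-04],
       [-3.25449956e-04, -3.09924861e-01,  9.50760998e-01,
        -1.71510486e-01],
       [ 0.00000000e+00,  0.00000000e+00,  0.00000000e+00,
         1.00000000e+00]])}
```

View pics/top0.png

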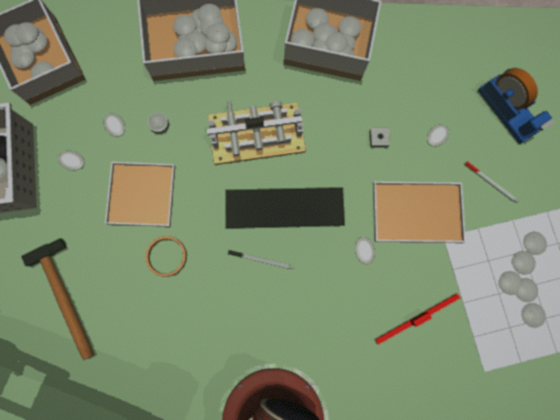

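View pics/scene0.png

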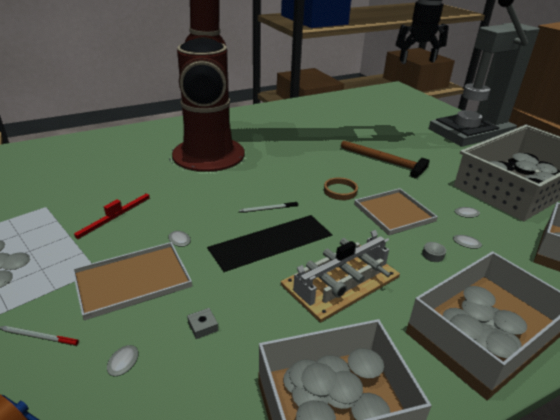

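The top view shows the rack at (256,133) with the aluminium bar and its black tab at (255,124). The mat is at (284,208), the oblong tray at (419,212), the square tray at (141,194), the round anvil at (158,123) and the square anvil at (380,138). There are two bars: aluminium in the rack at (255,124), and red at (418,320). The aluminium one is meant.

```bash
python3 - <<'E'
import cv2,numpy as np
t=cv2.imread("pics/top0.png");s=cv2.imread("pics/scene0.png")
a=cv2.resize(t[95:170,200:310],(770,525)[0:2],interpolation=cv2.INTER_CUBIC)
b=cv2.resize(s[225:315,275:405],(770,533),interpolation=cv2.INTER_CUBIC)
a=cv2.resize(a,(440,300));b=cv2.resize(b,(360,300))
c=cv2.resize(t[100:150,130:190],(360,300),interpolation=cv2.INTER_CUBIC)
d=cv2.resize(t[115:165,350:423],(440,300),interpolation=cv2.INTER_CUBIC)
cv2.imwrite("pics/crop1.png",np.vstack([np.hstack([a,b]),np.hstack([d,c])]))
E
```

```text
(no output)
```

View pics/crop1.png

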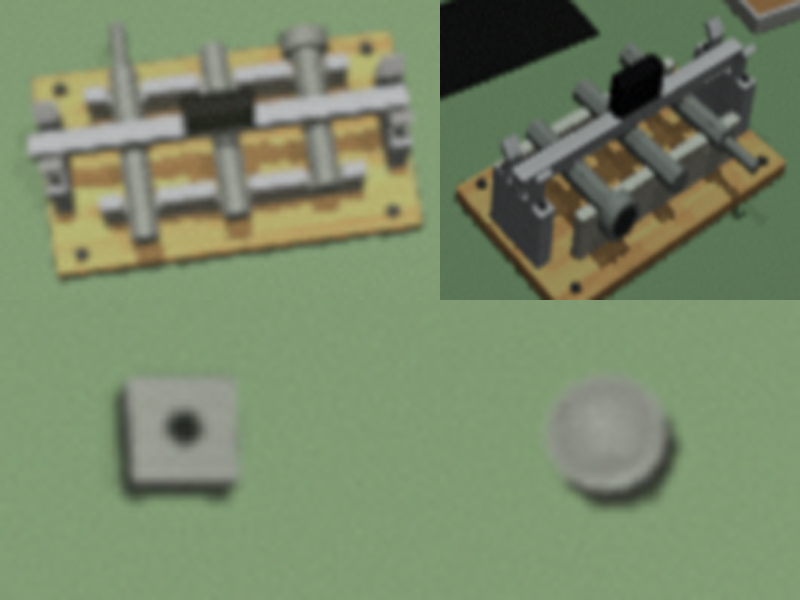

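Rack from the top: the pin nose is on the left at (229,102), the plain punch in the middle at (256,122), and the cup head on the right at (276,105). The square block with the hole and the round dished disc are confirmed as the two anvils. Now to measure.

```bash
cat > h.py <<'E'
import cv2,numpy as np
from station import ctrl,get_image,camera_model
from scipy.spatial.transform import Rotation as Ro
def ray(n,uv,obs=None):
    m=camera_model(n);f=210/np.tan(np.radians(m["vertical_fov"]/2))
    uv=np.atleast_2d(np.asarray(uv,float))
    d=np.c_[(uv[:,0]-m["cx"])/f,(uv[:,1]-m["cy"])/f,np.ones(len(uv))]
    if n=="wrist":
        H=m["hand_eye"];Rt=Ro.from_rotvec(obs["tool_rot"]).as_matrix()
        return Rt@H[:3,3]+obs["tool_pos"],(Rt@H[:3,:3]@d.T).T
    R,t=np.array(m["R"]),np.array(m["t"]);return -R.T@t,(R.T@d.T).T
def onz(n,uv,z,obs=None):
    c,d=ray(n,uv,obs);return (c+d*((z-c[2])/d[:,2])[:,None])
def proj(n,X):
    m=camera_model(n);f=210/np.tan(np.radians(m["vertical_fov"]/2))
    p=np.array(m["R"])@X+m["t"];return f*p[0]/p[2]+m["cx"],f*p[1]/p[2]+m["cy"]
def rect(n,mask,z,box,obs=None,tag=""):
    x0,y0,x1,y1=box;M=np.zeros_like(mask);M[y0:y1,x0:x1]=mask[y0:y1,x0:x1]
    cs,_=cv2.findContours(M,cv2.RETR_EXTERNAL,cv2.CHAIN_APPROX_NONE)
    c=max(cs,key=cv2.contourArea)[:,0,:]
    w=onz(n,c,z,obs)[:,:2]*1000
    r=cv2.minAreaRect(w.astype(np.float32))
    print(tag,"centre %.1f %.1f size %.1f %.1f ang %.1f"%(*r[0],*r[1],r[2]));return r
E
python3 - <<'E'
from h import *
for n,B in(("top",dict(sq=(100,155,180,232),lo=(365,170,470,250),mat=(215,180,355,235),rack=(200,95,312,170),ra=(140,105,175,140),sa=(362,120,397,155))),
 ("scene",dict(sq=(350,185,440,235),lo=(68,240,195,315),mat=(200,215,335,268),ra=(418,235,450,265),sa=(180,305,225,338)))):
    im=cv2.imread(f"pics/{n}0.png");h=cv2.cvtColor(im,cv2.COLOR_BGR2HSV);H,S,V=cv2.split(h)
    br=((H<18)&(S>110)).astype(np.uint8);bk=((V<45)).astype(np.uint8)
    ye=((H>8)&(H<30)&(S>70)).astype(np.uint8)
    gy=((S<45)&(V>60)).astype(np.uint8)
    for k,b in B.items():
        if k in("sq","lo"):
            rect(n,br,.003,b,tag=n+" floor "+k); rect(n,gy|br,.014,b,tag=n+" rim "+k)
        elif k=="mat": rect(n,bk,.003,b,tag=n+" "+k)
        elif k=="rack": rect(n,cv2.morphologyEx(ye|gy,cv2.MORPH_CLOSE,np.ones((5,5))),.012,b,tag=n+" "+k)
        else: rect(n,gy,.020,b,tag=n+" "+k)
E
```

```text
top floor sq centre 480.2 308.4 size 128.6 129.9 ang 88.7
top rim sq centre 478.0 304.9 size 145.6 144.8 ang 88.7
top floor lo centre 450.4 -325.9 size 125.2 189.2 ang 0.3
top rim lo centre 441.4 -326.7 size 154.3 214.4 ang 0.2
top mat centre 454.6 -36.7 size 82.4 223.7 ang 2.5
top rack centre 639.5 52.1 size 149.0 225.3 ang 9.4
top ra centre 643.3 273.7 size 50.8 43.8 ang 46.0
top sa centre 620.8 -236.2 size 45.8 44.6 ang 1.3
scene floor sq centre 472.1 313.4 size 119.9 119.0 ang 88.6
scene rim sq centre 484.5 300.5 size 155.0 156.6 ang 88.5
scene floor lo centre 441.2 -322.1 size 114.7 193.2 ang 0.2
scene rim lo centre 428.4 -329.4 size 254.8 230.1 ang 73.6
scene mat centre 456.2 -20.1 size 88.2 267.6 ang 2.2
scene ra centre 647.2 274.1 size 45.3 44.0 ang 64.8
scene sa centre 623.1 -237.8 size 43.5 42.5 ang 1.4
```

```bash
python3 - <<'E'
from h import *
f=lambda p:np.array(p)/4+[200-.375,95-.375]
w=onz("top",f([(57,277),(422,225),(391,33),(33,76)]),.012)*1000
print(w.round(1),w.mean(0)); e=w[0]-w[1];print(np.degrees(np.arctan2(-e[0],e[1])))
w=onz("top",f([(30,145),(410,97)]),.0635)*1000;print(w,w.mean(0));e=w[0]-w[1];print(np.linalg.norm(e),np.degrees(np.arctan2(-e[0],e[1])))
im=cv2.imread("pics/top0.png");bk=(im.max(2)<70).astype(np.uint8)
rect("top",bk,.0895,(235,112,275,135),tag="tab")
rect("top",bk,.003,(215,180,355,235),tag="mat")
im=cv2.imread("pics/scene0.png");bk=(im.max(2)<45).astype(np.uint8)
rect("scene",bk,.003,(200,215,335,268),tag="mat")
rect("scene",bk,.0765,(330,238,362,266),tag="tab")
o=ctrl.get_obs();print(Ro.from_rotvec(o["tool_rot"]).as_matrix().round(3))
E
```

```text
[[549.7 142.9  12. ]
 [585.  -65.1  12. ]
 [701.7 -46.5  12. ]
 [670.  161.5  12. ]] [626.61034182  48.15975491  12.        ]
9.630245323941361
[[609.44220221 153.70337312  63.5       ]
 [641.96164552 -53.82233787  63.5       ]] [625.70192386  49.94051763  63.5       ]
210.0581703169801 8.905870352619347
tab centre 620.6 50.2 size 23.5 43.1 ang 6.0
mat centre 453.8 -19.6 size 86.6 265.2 ang 2.3
mat centre 456.2 -20.1 size 88.2 267.6 ang 2.2
tab centre 627.1 51.1 size 32.5 60.4 ang 47.8
[[-0.971  0.239 -0.001]
 [ 0.239  0.971 -0.001]
 [ 0.    -0.002 -1.   ]]
```

```bash
cat > to.py <<'E'
import sys,numpy as np
from station import ctrl
from scipy.spatial.transform import Rotation as Ro
# to.py X Y Z yaw : mm, yaw(deg) of tool y in the world; prints the turn to do first (tool x,y,z rad), then the shift in the turned axes
def to(X,Y,Z,a):
    o=ctrl.get_obs();R=Ro.from_rotvec(o["tool_rot"]);a=np.radians(a)
    y=np.array([np.cos(a),np.sin(a),0]);z=np.array([0,0,-1.]);G=np.c_[np.cross(y,z),y,z]
    print("turn",(R.inv()*Ro.from_matrix(G)).as_rotvec().round(3),"shift",(G.T@(np.array([X,Y,Z])-o["tool_pos"]*1000)).round(1),"t %.2f"%o["t"])
if __name__=="__main__": to(*map(float,sys.argv[1:]))
E
python3 to.py 626 50 220 9.3
python3 -m crank '[[0,0,0,0,0,0.117,0],[0,0,0,0,0,0.117,0],[0,0,0,0,0,0.117,0],[0,0,0,0,0,0.117,0],[0,0,0,0,0,0.117,0],[0,0,0,0,0,0.117,0],[0,0,0,0,0,0.117,0],[0,0,0,0,0,0.117,0],[0,0,0,0,0,0.117,0],[0,0,0,0,0,0.117,0]]'
python3 to.py 626 50 220 9.3
```

```text
turn [-2.000e-03  1.000e-03  1.167e+00] shift [-626.   380.4  -20.1] t 0.15
t: 0.98
tool_pos: [0.1496, 0.6065, 0.2004]
tool_rot: [2.045, 2.385, -0.001]
contact_force: [-0.0, -0.3, -0.6]
opening: 0.0429
grip_force: 0.0
turn [-0.     0.001 -0.009] shift [-626.2  380.2  -19.6] t 0.98
```

```bash

python3 -m crank '[[-31.3,19,-1,0,0,0,0],[-31.3,19,-1,0,0,0,0],[-31.3,19,-1,0,0,0,0],[-31.3,19,-1,0,0,0,0],[-31.3,19,-1,0,0,0,0],[-31.3,19,-1,0,0,0,0],[-31.3,19,-1,0,0,0,0],[-31.3,19,-1,0,0,0,0],[-31.3,19,-1,0,0,0,0],[-31.3,19,-1,0,0,0,0]]' >/dev/null
python3 -m crank '[[-31.3,19,-1,0,0,0,0],[-31.3,19,-1,0,0,0,0],[-31.3,19,-1,0,0,0,0],[-31.3,19,-1,0,0,0,0],[-31.3,19,-1,0,0,0,0],[-31.3,19,-1,0,0,0,0],[-31.3,19,-1,0,0,0,0],[-31.3,19,-1,0,0,0,0],[-31.3,19,-1,0,0,0,0],[-31.3,19,-1,0,0,0,0]]'
python3 to.py 626 50 220 9.3
python3 - <<'E'
from h import *
import json
o=ctrl.get_obs();im=get_image("wrist")[:,:,::-1];cv2.imwrite("pics/w1.png",im)
json.dump({k:o[k].tolist() for k in("tool_pos","tool_rot")},open("pics/w1.json","w"))
E
```

```text
t: 2.65
tool_pos: [0.6247, 0.0473, 0.2205]
tool_rot: [-2.038, -2.39, 0.0]
contact_force: [-0.3, -0.4, 0.4]
opening: 0.0428
grip_force: 0.0
turn [-0.001 -0.    -0.004] shift [2.5 1.8 0.5] t 2.65
```

View pics/w1.png

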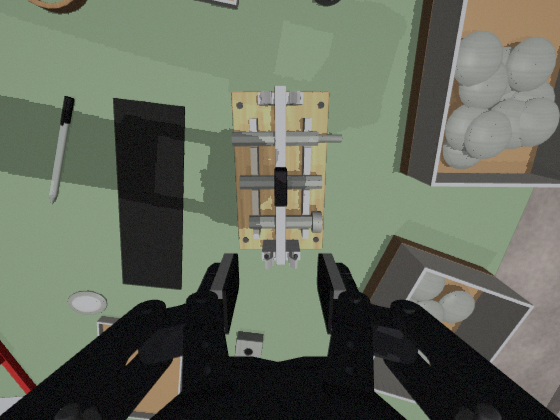

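The wrist view shows the bar along column 281 (rows 87–264), the tab at (281,186), the pin punch at row 139 with its nose at (340,139), and the cup head at (317,222).

```bash
python3 - <<'E'
from h import *
import json
o=json.load(open("pics/w1.json"));im=cv2.imread("pics/w1.png")
dk=(im.max(2)<48).astype(np.uint8)
M=np.zeros_like(dk);M[160:210,268:295]=dk[160:210,268:295]
n,l,s,c=cv2.connectedComponentsWithStats(M);i=1+s[1:,4].argmax();print(s[i],c[i])
for z in(.0765,.0895):print("tab",z,onz("wrist",[c[i]],z,o)[0]*1000)
# bar edges by bright columns
g=im.max(2).astype(int)
for r in(115,155,165,210,235):
    cols=np.where(g[r,262:300]>170)[0]+262
    if len(cols):print(r,cols.min(),cols.max(),onz("wrist",[[(cols.min()+cols.max())/2,r]],.0635,o)[0]*1000)
w=onz("wrist",[(232.5,91.5),(328.5,90.5),(323.5,248),(238.5,248)],.012,o)*1000
print(w.round(1),w.mean(0),np.linalg.norm(w[0]-w[1]),np.linalg.norm(w[1]-w[2]))
for a,b in((0,3),(1,2)):
    e=w[a]-w[b];print("rack yaw",np.degrees(np.arctan2(-e[0],e[1])))
# mat corners
w=onz("wrist",[(114,98),(186,106),(181.5,289),(122,283)],.003,o)*1000;print("mat",w.round(1),w.mean(0))
E
```

```text
[274 167  13  39 463] [280.3650108  186.36717063]
tab 0.0765 [625.76276683  51.19694647  76.5       ]
tab 0.0895 [625.1378833   54.25044808  89.5       ]
115 262 299 [613.8806131  125.61987596  63.5       ]
155 278 298 [629.02121426  84.96657477  63.5       ]
165 276 298 [629.80033799  73.74969919  63.5       ]
210 276 284 [630.59275313  19.70994682  63.5       ]
235 262 299 [636.35706008 -11.87521464  63.5       ]
[[552.6 143.2  12. ]
 [667.2 162.7  12. ]
 [704.5 -43.5  12. ]
 [584.2 -62.8  12. ]] [627.13501667  49.90050233  12.        ] 116.31570284468482 209.60931810886527
rack yaw 8.733292704659036
rack yaw 10.23937362775674
mat [[ 406.   112.7    3. ]
 [ 495.3  117.5    3. ]
 [ 505.1 -150.1    3. ]
 [ 414.6 -153.8    3. ]] [455.24158541 -18.42888339   3.        ]
```

```bash
python3 to.py 626.3 50.5 58 9.3
python3 -m crank '[[3,2,17,0,0,-0.004,0],[0,0,25,0,0,0,0],[0,0,25,0,0,0,0],[0,0,25,0,0,0,0],[0,0,20,0,0,0,0],[0,0,20,0,0,0,0],[0,0,15,0,0,0,0],[0,0,10,0,0,0,0],[0,0,6,0,0,0,0],[0,0,0,0,0,0,0]]'
python3 to.py 626.3 50.5 58 9.3
python3 -m crank '[[0,0,0,0,0,0,-1],[0,0,0,0,0,0,-1],[0,0,0,0,0,0,-1],[0,0,0,0,0,0,-1],[0,0,0,0,0,0,-1],[0,0,0,0,0,0,-1],[0,0,-2,0,0,0,-1],[0,0,-4,0,0,0,-1],[0,0,-6,0,0,0,-1],[0,0,-6,0,0,0,-1]]' 50
```

```text
turn [ 0.001  0.004 -0.008] shift [  8.7  -0.3 162.3] t 2.70
t: 3.53
tool_pos: [0.6244, 0.0523, 0.0563]
tool_rot: [-2.032, -2.393, 0.003]
contact_force: [-0.8, 0.5, -0.8]
opening: 0.0425
grip_force: 0.0
turn [-0.003 -0.001  0.001] shift [-2.1  1.6 -1.7] t 3.53
t: 4.37
tool_pos: [0.6252, 0.0521, 0.0761]
tool_rot: [-2.033, -2.394, 0.001]
contact_force: [0.7, -0.6, 0.4]
opening: 0.0
grip_force: 0.0
```

```bash
python3 - <<'E'
from h import *
import json
o=ctrl.get_obs();print(o["opening"],o["tool_pos"]);im=get_image("wrist")[:,:,::-1];s=get_image("scene")[:,:,::-1]
a=cv2.resize(s[195:315,265:405],(400,343),interpolation=cv2.INTER_CUBIC)
cv2.imwrite("pics/w2.png",np.hstack([cv2.resize(im,(400,300)),a[:300]]))
E
```

```text
2.092876408337007e-05 [0.62516557 0.05213676 0.07607022]
```

View pics/w2.png

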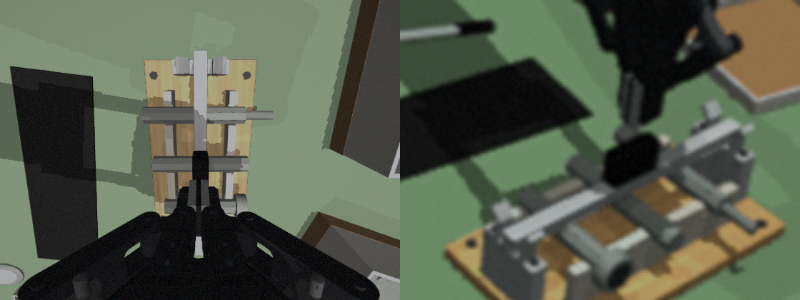

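```bash
python3 - <<'E'
from h import *
o=ctrl.get_obs();p=o["tool_pos"]
print(proj("scene",p),proj("top",p),proj("scene",np.array([.6257,.0512,.0765])))
Rt=Ro.from_rotvec(o["tool_rot"]).as_matrix();H=camera_model("wrist")["hand_eye"]
m=camera_model("wrist");f=210/np.tan(np.radians(m["vertical_fov"]/2))
c=H[:3,:3].T@(-H[:3,3]);print("TCP in wrist",f*c[0]/c[2]+m["cx"],f*c[1]/c[2]+m["cy"],c)
t=get_image("top")[:,:,::-1]
s=get_image("scene")[:,:,::-1]
cv2.imwrite("pics/t2.png",np.hstack([cv2.resize(t[60:180,190:330],(400,343),interpolation=cv2.INTER_CUBIC),cv2.resize(s[180:300,265:405],(400,343),interpolation=cv2.INTER_CUBIC)]))
E
```

```text
(np.float64(345.6007782970356), np.float64(249.68799691988784)) (np.float64(253.69918291942804), np.float64(122.0572108016393)) (np.float64(344.8630509933806), np.float64(250.05316146660374))
TCP in wrist 279.8423706029686 244.21109865404347 [0.00144626 0.022449   0.18763707]
```

View pics/t2.png

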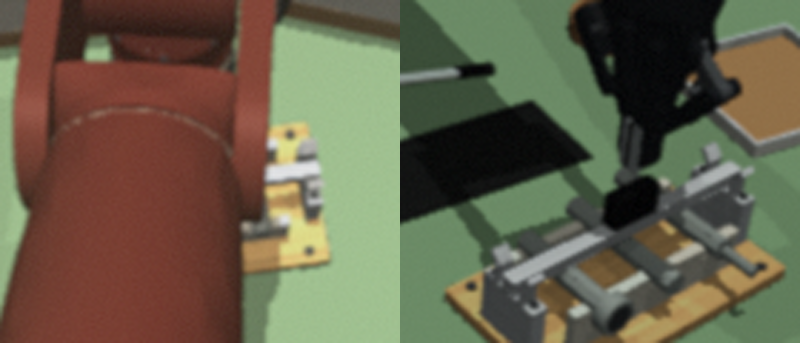

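```bash

python3 -m crank '[[0,0,-5,0,0,0,-1],[0,0,-10,0,0,0,-1],[0,0,-15,0,0,0,-1],[0,0,-15,0,0,0,-1],[0,0,-10,0,0,0,-1],[0,0,-5,0,0,0,-1],[0,0,0,0,0,0,-1],[0,0,0,0,0,0,-1],[0,0,0,0,0,0,-1],[0,0,0,0,0,0,-1]]'
python3 - <<'E'
from h import *
o=ctrl.get_obs();p=o["tool_pos"]
u=np.array(proj("scene",p));print(p,u)
w=get_image("wrist")[:,:,::-1].copy();s=get_image("scene")[:,:,::-1].copy()
cv2.drawMarker(s,tuple(int(round(v)) for v in u),(0,0,255),0,5);cv2.drawMarker(w,(280,244),(0,0,255),0,8)
print(u-[275,165])
cv2.imwrite("pics/t3.png",np.hstack([cv2.resize(w[130:330,180:380],(400,400),interpolation=cv2.INTER_CUBIC),cv2.resize(s[165:300,275:410],(400,400),interpolation=cv2.INTER_CUBIC)]))
E
```

```text
t: 5.4
tool_pos: [0.6247, 0.0522, 0.1346]
tool_rot: [-2.032, -2.394, 0.002]
contact_force: [-0.2, -0.1, -0.6]
opening: 0.0001
grip_force: 0.0
[0.62469325 0.05217147 0.13457464] [348.55905423 224.94354931]
[73.55905423 59.94354931]
```

View pics/t3.png

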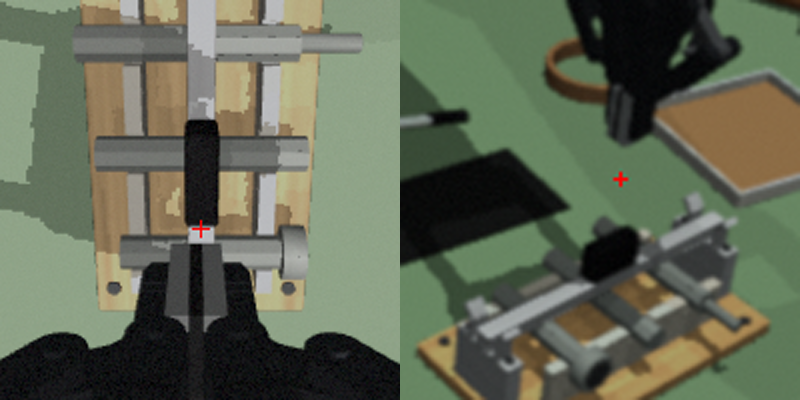

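The shut fingertips show at about (350,212) in the scene picture, but the reported TCP projects to (348.6,225). So the tips sit about 29 mm behind the reported TCP, and the grasp only brushed the top of the tab. Nothing has moved. I'll go in deeper, checking contact.

```bash

python3 -m crank '[[-1,1,0,0,0,0,0],[0,0,0,0,0,0,0],[0,0,0,0,0,0,0],[0,0,15,0,0,0,0],[0,0,20,0,0,0,0],[0,0,20,0,0,0,0],[0,0,17,0,0,0,0],[0,0,13,0,0,0,0],[0,0,6,0,0,0,0],[0,0,3,0,0,0,0]]'
python3 -m crank '[[0,0,0,0,0,0,-1],[0,0,0,0,0,0,-1],[0,0,0,0,0,0,-1],[0,0,0,0,0,0,-1],[0,0,0,0,0,0,-1],[0,0,0,0,0,0,-1],[0,0,0,0,0,0,-1],[0,0,0,0,0,0,-1],[0,0,0,0,0,0,-1],[0,0,0,0,0,0,-1]]' 50
```

```text
t: 6.33
tool_pos: [0.6256, 0.0513, 0.04]
tool_rot: [-2.032, -2.393, 0.002]
contact_force: [-0.5, -0.2, 0.7]
opening: 0.0431
grip_force: 0.0
t: 7.17
tool_pos: [0.6276, 0.0513, 0.0432]
tool_rot: [2.032, 2.394, 0.002]
contact_force: [0.6, 0.5, 5.5]
opening: 0.0125
grip_force: 52.2
```

```bash

python3 -m crank '[[0,0,-3,0,0,0,-1],[0,0,-4,0,0,0,-1],[0,0,-6,0,0,0,-1],[0,0,-8,0,0,0,-1],[0,0,-10,0,0,0,-1],[0,0,-12,0,0,0,-1],[0,0,-15,0,0,0,-1],[0,0,-12,0,0,0,-1],[0,0,-6,0,0,0,-1],[0,0,0,0,0,0,-1]]'
python3 to.py 455.5 -19.3 80 2.3
python3 - <<'E'
from h import *
o=ctrl.get_obs();p=o["tool_pos"]
w=get_image("wrist")[:,:,::-1].copy();s=get_image("scene")[:,:,::-1].copy()
cv2.imwrite("pics/t4.png",np.hstack([cv2.resize(w,(450,338)),cv2.resize(s[140:310,235:410],(348,338),interpolation=cv2.INTER_CUBIC)]))
E
```

```text
t: 8.0
tool_pos: [0.6283, 0.0513, 0.121]
tool_rot: [2.031, 2.392, 0.005]
contact_force: [-1.2, -0.4, -1.3]
opening: 0.0127
grip_force: 51.4
turn [0.005 0.001 0.123] shift [ -63.6 -175.5   41. ] t 8.00
```

View pics/t4.png

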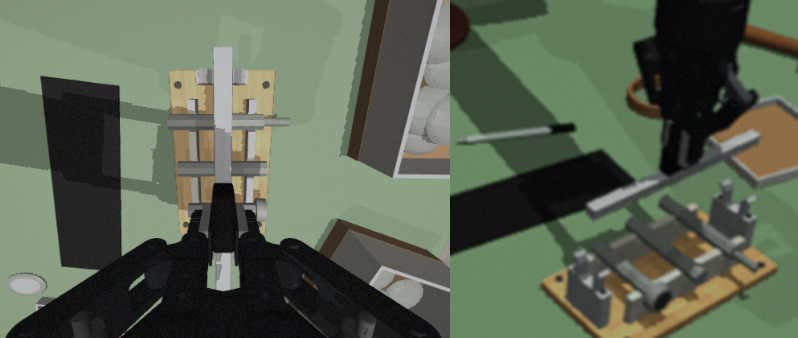

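```bash

python3 -m crank '[[0,0,0,0.005,0,0.06,-1],[0,0,0,0,0,0.063,-1],[-5,-12,0,0,0,0,-1],[-8,-22,0,0,0,0,-1],[-10,-28,5,0,0,0,-1],[-10,-29,10,0,0,0,-1],[-10,-29,10,0,0,0,-1],[-9,-26,10,0,0,0,-1],[-7,-19,5,0,0,0,-1],[-4,-10,0,0,0,0,-1]]' >/dev/null
python3 -m crank '[[0,0,0,0,0,0,-1],[0,0,10,0,0,0,-1],[0,0,15,0,0,0,-1],[0,0,15,0,0,0,-1],[0,0,10,0,0,0,-1],[0,0,5,0,0,0,-1],[0,0,0,0,0,0,-1],[0,0,0,0,0,0,-1],[0,0,0,0,0,0,-1],[0,0,0,0,0,0,-1]]'
python3 to.py 455.5 -19.3 -2 2.3
python3 - <<'E'
from h import *
o=ctrl.get_obs();w=get_image("wrist")[:,:,::-1];cv2.imwrite("pics/w5.png",w)
E
```

```text
t: 9.77
tool_pos: [0.4547, -0.0188, 0.0248]
tool_rot: [-2.175, -2.264, 0.005]
contact_force: [-0.8, 0.3, -1.1]
opening: 0.0128
grip_force: 51.3
turn [-0.003  0.001 -0.   ] shift [-0.5  0.7 26.8] t 9.77
```

View pics/w5.png

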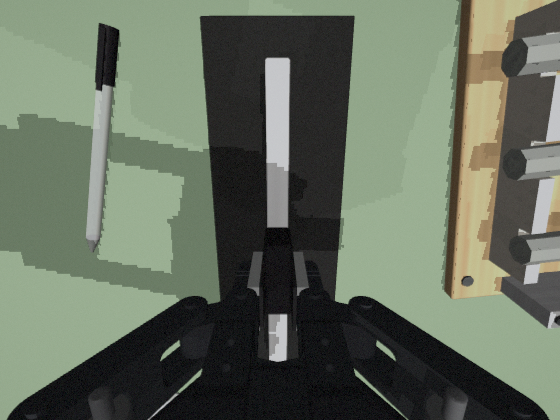

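The bar (column 278) lies along the middle of the mat (columns 202–352 at the top). Next I'll lower it until it touches.

```bash

python3 -m crank '[[0,1,6,0,0,0,-1],[0,0,8,0,0,0,-1],[0,0,5,0,0,0,-1],[0,0,3,0,0,0,-1],[0,0,2,0,0,0,-1],[0,0,2,0,0,0,-1],[0,0,1,0,0,0,-1],[0,0,1,0,0,0,-1],[0,0,0,0,0,0,-1],[0,0,0,0,0,0,-1]]'

```

```text
t: 10.65
tool_pos: [0.4548, -0.0187, -0.004]
tool_rot: [-2.175, -2.263, 0.006]
contact_force: [-0.4, 0.2, -0.8]
opening: 0.0126
grip_force: 51.3
```

```bash

python3 -m crank '[[0,0,0.5,0,0,0,-1],[0,0,0.5,0,0,0,-1],[0,0,0.5,0,0,0,-1],[0,0,0.5,0,0,0,-1],[0,0,0,0,0,0,-1],[0,0,0,0,0,0,-1],[0,0,0,0,0,0,-1],[0,0,0,0,0,0,-1],[0,0,0,0,0,0,-1],[0,0,0,0,0,0,-1]]'

```

```text
t: 11.48
tool_pos: [0.4549, -0.0187, -0.0052]
tool_rot: [-2.174, -2.263, 0.006]
contact_force: [-3.8, 0.6, 6.4]
opening: 0.0129
grip_force: 52.3
```

```bash

python3 -m crank '[[0,0,-0.5,0,0,0,-1],[0,0,-0.5,0,0,0,-0.6],[0,0,0,0,0,0,-0.2],[0,0,0,0,0,0,0],[0,0,0,0,0,0,0],[0,0,0,0,0,0,0],[0,0,-5,0,0,0,0],[0,0,-15,0,0,0,0],[0,0,-25,0,0,0,0],[0,0,-30,0,0,0,0]]' 40
python3 -m crank '[[0,0,-30,0,0,0.04,-0.2],[0,0,-25,0,0,0.12,-0.2],[0,0,-15,0,0,0.12,-0.2],[0,0,0,0,0,0.12,-0.2],[0,0,0,0,0,0.12,-0.2],[0,0,0,0,0,0.12,-0.2],[0,0,0,0,0,0.12,-0.2],[0,0,0,0,0,0.12,-0.2],[0,0,0,0,0,0.12,-0.2],[0,0,0,0,0,0.12,-0.2]]' >/dev/null
python3 -m crank '[[0,0,0,0,0,0.12,-0.2],[0,0,0,0,0,0.12,-0.2],[0,0,0,0,0,0.12,-0.2],[0,0,0,0,0,0.087,-0.2],[0,0,0,0,0,0,-0.2],[0,0,0,0,0,0,-0.2],[0,0,0,0,0,0,-0.2],[0,0,0,0,0,0,-0.2],[0,0,0,0,0,0,-0.2],[0,0,0,0,0,0,-0.2]]' 
python3 to.py 600 75 140 -80.7
```

```text
t: 12.32
tool_pos: [0.4532, -0.0183, 0.069]
tool_rot: [-2.172, -2.26, 0.01]
contact_force: [0.7, -0.1, -1.3]
opening: 0.0427
grip_force: 0.0
t: 13.98
tool_pos: [0.4554, -0.0186, 0.1398]
tool_rot: [3.14, 0.07, -0.008]
contact_force: [-0.2, -1.1, 1.2]
opening: 0.0343
grip_force: 0.0
turn [ 0.     0.005 -0.118] shift [157.9 -69.   -0.2] t 13.98
```

```bash

python3 -m crank '[[10,-4,0,0,0.005,-0.118,-0.2],[20,-9,0,0,0,0,-0.2],[25,-12,0,0,0,0,-0.2],[27,-12,0,0,0,0,-0.2],[27,-12,0,0,0,0,-0.2],[23,-10,0,0,0,0,-0.2],[16,-6,0,0,0,0,-0.2],[10,-4,0,0,0,0,-0.2],[0,0,0,0,0,0,-0.2],[0,0,0,0,0,0,-0.2]]' 
python3 to.py 617.9 101.8 13 -80.7
python3 - <<'E'
from h import *
import json
o=ctrl.get_obs();im=get_image("wrist")[:,:,::-1];cv2.imwrite("pics/w6.png",im)
json.dump({k:o[k].tolist() for k in("tool_pos","tool_rot")},open("pics/w6.json","w"))
E
```

```text
t: 14.82
tool_pos: [0.6004, 0.0737, 0.1394]
tool_rot: [3.131, 0.255, -0.002]
contact_force: [-0.0, -0.3, 0.0]
opening: 0.034
grip_force: 0.0
turn [0.    0.001 0.   ] shift [ 21.8 -24.9 126.4] t 14.82
```

View pics/w6.png

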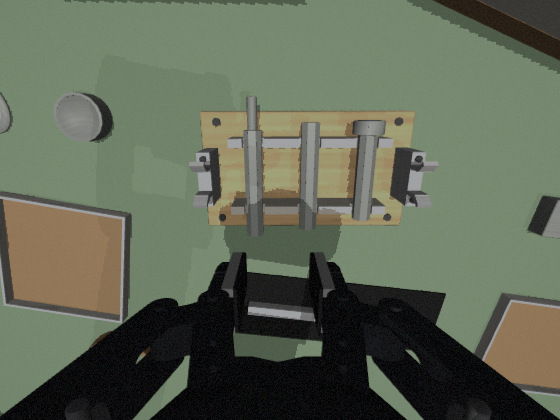

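From the wrist: pin punch shank from (254,131) to (255,235) with the nose tip at (252,98); cup shank from (369,136) to (362,220); round anvil at (80,117); rack board corners at (201,112), (412,111), (401,225) and (209,226).

```bash
python3 - <<'E'
from h import *
import json
o=json.load(open("pics/w6.json"));im=cv2.imread("pics/w6.png")
w=onz("wrist",[(201,111.5),(412.5,111),(401,225),(209,226)],.012,o)*1000;print("rack",w.mean(0).round(1))
u=np.array([np.cos(np.radians(9.3)),np.sin(np.radians(9.3))])
for n,a,b,xa,xb in(("pin",(253.5,131),(255,235),42,-58),("cup",(369,136),(362.5,220),38,-42)):
    w=onz("wrist",[a,b],.046,o)[:,:2]*1000
    print(n,w.round(1),"yaw",np.degrees(np.arctan2(*(w[0]-w[1])[::-1])),"mid",(w[0]-u*xa).round(1),(w[1]-u*xb).round(1))
E
```

```text
rack [626.4  48.4  12. ]
pin [[660.3 105.1]
 [562.5  90.1]] yaw 8.70195977443122 mid [618.9  98.3] [619.8  99.5]
cup [[672.6   3.8]
 [594.9 -10.4]] yaw 10.301678002645634 mid [635.1  -2.4] [636.3  -3.6]
```

```bash

python3 -m crank '[[8,-8,0,0,0,0,-0.2],[9,-9,5,0,0,0,-0.2],[5.7,-6.4,15,0,0,0,-0.2],[0,0,22,0,0,0,-0.2],[0,0,25,0,0,0,-0.2],[0,0,25,0,0,0,-0.2],[0,0,20,0,0,0,-0.2],[0,0,13,0,0,0,-0.2],[0,0,7,0,0,0,-0.2],[0,0,3,0,0,0,-0.2]]' 
python3 to.py 619 100.5 2 -80.7
python3 -m crank '[[0,0,2,0,0,0,-0.2],[0,0,0,0,0,0,-1],[0,0,0,0,0,0,-1],[0,0,0,0,0,0,-1],[0,0,0,0,0,0,-1],[0,0,0,0,0,0,-1],[0,0,0,0,0,0,-1],[0,0,0,0,0,0,-1],[0,0,0,0,0,0,-1],[0,0,0,0,0,0,-1]]' 60
```

```text
t: 15.7
tool_pos: [0.6188, 0.1008, 0.0035]
tool_rot: [3.131, 0.254, -0.003]
contact_force: [0.0, 0.6, 0.2]
opening: 0.0341
grip_force: 0.0
turn [-0.     0.002 -0.   ] shift [0.1 0.4 1.5] t 15.70
t: 16.53
tool_pos: [0.6207, 0.1007, 0.0042]
tool_rot: [3.131, 0.254, 0.004]
contact_force: [-0.3, 0.1, 5.2]
opening: 0.0141
grip_force: 60.0
```

```bash

python3 -m crank '[[0,0,0,0,0,0,-0.2],[0,0,0,0,0,0,-0.2],[0,0,0,0,0,0,-0.2],[0,0,0,0,0,0,-0.2],[0,0,-10,0,0,0,-0.2],[0,0,-20,0,0,0,-0.2],[0,0,-25,0,0,0,-0.2],[0,0,-25,0,0,0,-0.2],[0,0,-15,0,0,0,-0.2],[0,0,0,0,0,0,-0.2]]' 60
python3 -m crank '[[0,-15,0,0,0,0,-0.8],[0,-25,0,0,0,0,-0.8],[0,-25,0,0,0,0,-0.8],[0,-25,0,0,0,0,-0.8],[0,-15,10,0,0,0,-0.8],[0,0,25,0,0,0,-0.8],[0,0,25,0,0,0,-0.8],[0,0,25,0,0,0,-0.8],[0,0,15,0,0,0,-0.8],[0,0,7,0,0,0,-0.8]]'
python3 -m crank '[[0,0,2,0,0,0,-0.8],[0,0,2,0,0,0,-0.8],[0,0,2,0,0,0,-0.8],[0,0,1,0,0,0,-0.8],[0,0,1,0,0,0,-0.8],[0,0,1,0,0,0,-0.8],[0,0,0,0,0,0,-0.8],[0,0,0,0,0,0,-0.8],[0,0,0,0,0,0,-0.8],[0,0,0,0,0,0,-0.8]]'
```

```text
t: 17.37
tool_pos: [0.6227, 0.1008, 0.1035]
tool_rot: [3.131, 0.254, 0.014]
contact_force: [0.4, 0.5, 0.1]
opening: 0.0344
grip_force: 0.0
t: 18.2
tool_pos: [0.5988, 0.2037, -0.0144]
tool_rot: [3.13, 0.254, -0.012]
contact_force: [-0.6, -0.2, 0.5]
opening: 0.0086
grip_force: 0.0
t: 19.03
tool_pos: [0.6026, 0.2042, -0.0182]
tool_rot: [3.131, 0.254, 0.0]
contact_force: [0.8, 0.4, -0.8]
opening: 0.0087
grip_force: 0.0
```

```bash

python3 -m crank '[[0,0,1,0,0,0,-0.8],[0,0,1,0,0,0,-0.8],[0,0,1,0,0,0,-0.8],[0,0,1,0,0,0,-0.8],[0,0,0,0,0,0,-0.8],[0,0,0,0,0,0,-0.8],[0,0,0,0,0,0,-0.8],[0,0,0,0,0,0,-0.8],[0,0,0,0,0,0,-0.8],[0,0,0,0,0,0,-0.8]]'|head -4
python3 -m crank '[[0,0,1,0,0,0,-0.8],[0,0,1,0,0,0,-0.8],[0,0,1,0,0,0,-0.8],[0,0,0,0,0,0,-0.8],[0,0,0,0,0,0,-0.8],[0,0,0,0,0,0,-0.8],[0,0,0,0,0,0,-0.8],[0,0,0,0,0,0,-0.8],[0,0,0,0,0,0,-0.8],[0,0,0,0,0,0,-0.8]]'|head -4
```

```text
t: 19.87
tool_pos: [0.6026, 0.2042, -0.0222]
tool_rot: [3.131, 0.254, 0.0]
contact_force: [-0.6, -0.3, 0.1]
t: 20.7
tool_pos: [0.6025, 0.2042, -0.0252]
tool_rot: [3.131, 0.254, 0.0]
contact_force: [-1.4, -0.4, 0.5]
```

```bash

python3 -m crank '[[0,0,1,0,0,0,-0.8],[0,0,1,0,0,0,-0.8],[0,0,0.5,0,0,0,-0.8],[0,0,0,0,0,0,-0.8],[0,0,0,0,0,0,-0.8],[0,0,0,0,0,0,-0.8],[0,0,0,0,0,0,-0.8],[0,0,0,0,0,0,-0.8],[0,0,0,0,0,0,-0.8],[0,0,0,0,0,0,-0.8]]'|head -4
python3 -m crank '[[0,0,1,0,0,0,-0.8],[0,0,1,0,0,0,-0.8],[0,0,0,0,0,0,-0.8],[0,0,0,0,0,0,-0.8],[0,0,0,0,0,0,-0.8],[0,0,0,0,0,0,-0.8],[0,0,0,0,0,0,-0.8],[0,0,0,0,0,0,-0.8],[0,0,0,0,0,0,-0.8],[0,0,0,0,0,0,-0.8]]'|head -4
```

```text
t: 21.53
tool_pos: [0.6026, 0.2042, -0.0277]
tool_rot: [3.131, 0.254, 0.0]
contact_force: [0.8, -0.3, -1.0]
t: 22.37
tool_pos: [0.6025, 0.2042, -0.0298]
tool_rot: [3.131, 0.254, 0.0]
contact_force: [0.8, 0.4, -0.7]
```

```bash

python3 -m crank '[[0,0,1,0,0,0,-0.8],[0,0,1,0,0,0,-0.8],[0,0,0,0,0,0,-0.8],[0,0,0,0,0,0,-0.8],[0,0,0,0,0,0,-0.8],[0,0,0,0,0,0,-0.8],[0,0,0,0,0,0,-0.8],[0,0,0,0,0,0,-0.8],[0,0,0,0,0,0,-0.8],[0,0,0,0,0,0,-0.8]]'|head -4
python3 -m crank '[[0,0,1,0,0,0,-0.8],[0,0,0.5,0,0,0,-0.8],[0,0,0,0,0,0,-0.8],[0,0,0,0,0,0,-0.8],[0,0,0,0,0,0,-0.8],[0,0,0,0,0,0,-0.8],[0,0,0,0,0,0,-0.8],[0,0,0,0,0,0,-0.8],[0,0,0,0,0,0,-0.8],[0,0,0,0,0,0,-0.8]]'|head -4
```

```text
t: 23.2
tool_pos: [0.6027, 0.2042, -0.0301]
tool_rot: [3.131, 0.254, -0.001]
contact_force: [-4.5, -1.8, 8.7]
t: 24.03
tool_pos: [0.6027, 0.2042, -0.0302]
tool_rot: [3.131, 0.254, -0.002]
contact_force: [-9.2, -1.9, 16.8]
```

The shut tips touch the bench at TCP z ≈ -30, so the tips are 30 mm behind the reported TCP. The earlier heights were right. Back to the pin punch.

```bash

python3 -m crank '[[0,0,-8,0,0,0,-0.8],[0,0,-20,0,0,0,-0.8],[0,0,-30,0,0,0,-0.8],[0,0,-35,0,0,0,-0.2],[0,10,-30,0,0,0,-0.2],[0,25,-10,0,0,0,-0.2],[0,30,0,0,0,0,-0.2],[0,25,0,0,0,0,-0.2],[0,15,0,0,0,0,-0.2],[0,0,0,0,0,0,-0.2]]' >/dev/null
python3 to.py 619.5 100.5 4.5 -80.7
```

```text
turn [ 0.001  0.    -0.004] shift [ 0.1 -2.5 95.1] t 24.87
```

```bash

python3 -m crank '[[0,-0.5,5,0,0,0,-0.2],[0,0,15,0,0,0,-0.2],[0,0,20,0,0,0,-0.2],[0,0,20,0,0,0,-0.2],[0,0,15,0,0,0,-0.2],[0,0,10,0,0,0,-0.2],[0,0,5,0,0,0,-0.2],[0,0,0,0,0,0,-0.2],[0,0,0,0,0,0,-0.2],[0,0,0,0,0,0,-0.2]]' >/dev/null
python3 to.py 619.5 100.5 4.5 -80.7
```

```text
turn [ 0.    -0.002 -0.   ] shift [-1.1  0.6  6.6] t 25.70
```

```bash

python3 -m crank '[[-1,0.5,3,0,0,0,-0.2],[0,0,3.5,0,0,0,-0.2],[0,0,0,0,0,0,-1],[0,0,0,0,0,0,-1],[0,0,0,0,0,0,-1],[0,0,0,0,0,0,-1],[0,0,0,0,0,0,-1],[0,0,0,0,0,0,-1],[0,0,0,0,0,0,-1],[0,0,0,0,0,0,-1]]' 80
python3 -m crank '[[0,0,-3,0,0,0,-1],[0,0,-6,0,0,0,-1],[0,0,-10,0,0,0,-1],[0,0,-15,0,0,0,-1],[0,0,-20,0,0,0,-1],[0,0,-20,0,0,0,-1],[0,0,-15,0,0,0,-1],[0,0,-10,0,0,0,-1],[0,0,-5,0,0,0,-1],[0,0,0,0,0,0,-1]]'
python3 to.py 480 -324 60 0.3
```

```text
t: 26.53
tool_pos: [0.6185, 0.1004, 0.0033]
tool_rot: [3.131, 0.254, 0.0]
contact_force: [-0.2, -1.1, -0.3]
opening: 0.0136
grip_force: 78.9
t: 27.37
tool_pos: [0.6194, 0.1005, 0.1091]
tool_rot: [3.131, 0.254, 0.004]
contact_force: [0.8, -0.1, -1.3]
opening: 0.0135
grip_force: 78.8
turn [ 0.002 -0.002 -1.414] shift [-423.8 -141.6   49.1] t 27.37
```

```bash

python3 -m crank '[[0,0,0,0,0,-0.118,-1],[0,0,0,0,0,-0.118,-1],[0,0,0,0,0,-0.118,-1],[0,0,0,0,0,-0.118,-1],[0,0,0,0,0,-0.118,-1],[0,0,0,0,0,-0.118,-1],[0,0,0,0,0,-0.118,-1],[0,0,0,0,0,-0.118,-1],[0,0,0,0,0,-0.118,-1],[0,0,0,0,0,-0.118,-1]]' >/dev/null
python3 -m crank '[[-10,-3,0,0,0,-0.118,-1],[-20,-7,0,0,0,-0.118,-1],[-28,-9,0,0,0,0,-1],[-28,-9,0,0,0,0,-1],[-28,-9,0,0,0,0,-1],[-28,-9,0,0,0,0,-1],[-28,-9,0,0,0,0,-1],[-28,-9,0,0,0,0,-1],[-28,-9,0,0,0,0,-1],[-28,-9,0,0,0,0,-1]]' >/dev/null
python3 -m crank '[[-28,-9,0,0,0,0,-1],[-28,-9,0,0,0,0,-1],[-28,-9,0,0,0,0,-1],[-28,-9,0,0,0,0,-1],[-25,-8,0,0,0,0,-1],[-18,-8,0,0,0,0,-1],[-10,-5,0,0,0,0,-1],[0,0,0,0,0,0,-1],[0,0,0,0,0,0,-1],[0,0,0,0,0,0,-1]]'
python3 to.py 480 -330 60 0.3
python3 - <<'E'
from h import *
import json
o=ctrl.get_obs();im=get_image("wrist")[:,:,::-1];cv2.imwrite("pics/w7.png",im)
json.dump({k:o[k].tolist() for k in("tool_pos","tool_rot")},open("pics/w7.json","w"))
E
```

```text
t: 29.87
tool_pos: [0.4779, -0.3164, 0.1067]
tool_rot: [-2.212, -2.229, -0.001]
contact_force: [-0.4, -0.1, -1.9]
opening: 0.0131
grip_force: 78.8
turn [-0.001 -0.001  0.003] shift [-13.6   2.1  46.7] t 29.87
```

View pics/w7.png

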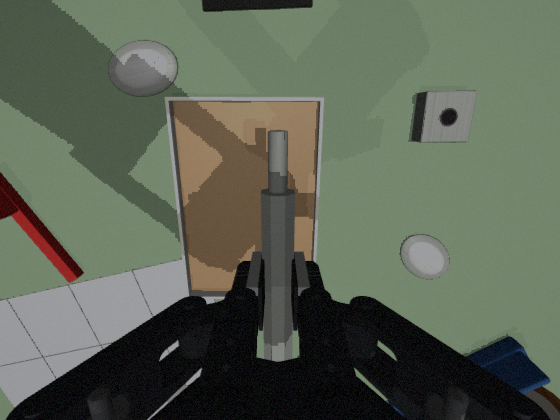

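The punch is held straight with its nose towards +y. The tray's outer rim corners are at (167,98), (322,97), (315,297) and (187,297). The square anvil's top face is roughly (426–473, 91–142).

```bash
python3 - <<'E'
from h import *
import json
o=json.load(open("pics/w7.json"))
w=onz("wrist",[(166.5,97.5),(322.5,97),(315.5,297),(187,297.5)],.014,o)*1000;print("rim",w.round(1),w.mean(0).round(1))
print("hole",onz("wrist",[(449,117)],.020,o)*1000)
w=onz("wrist",[(428,91.5),(475,90),(470,141),(426,142.5)],.020,o)*1000;print("anvil",w.round(1),w.mean(0).round(1))
E
python3 to.py 480 -332 60 0.3
```

```text
rim [[ 381.5 -224.1   14. ]
 [ 513.8 -222.6   14. ]
 [ 517.4 -420.    14. ]
 [ 381.6 -421.6   14. ]] [ 448.6 -322.1   14. ]
hole [[ 620.77915794 -237.8883152    20.        ]]
anvil [[ 599.7 -218.    20. ]
 [ 638.2 -216.6   20. ]
 [ 642.7 -257.5   20. ]
 [ 604.8 -259.1   20. ]] [ 621.3 -237.8   20. ]
turn [-0.    -0.001  0.003] shift [-15.7   1.8  46.9] t 29.92
```

```bash

python3 -m crank '[[-6,-3,0,0,0,0.003,-1],[-7.6,-3,10,0,0,0,-1],[0,0,20,0,0,0,-1],[0,0,25,0,0,0,-1],[0,0,25,0,0,0,-1],[0,0,20,0,0,0,-1],[0,0,12,0,0,0,-1],[0,0,6,0,0,0,-1],[0,0,3,0,0,0,-1],[0,0,0,0,0,0,-1]]' |head -4
python3 -m crank '[[0,0,3,0,0,0,-1],[0,0,2,0,0,0,-1],[0,0,2,0,0,0,-1],[0,0,1,0,0,0,-1],[0,0,1,0,0,0,-1],[0,0,0,0,0,0,-1],[0,0,0,0,0,0,-1],[0,0,0,0,0,0,-1],[0,0,0,0,0,0,-1],[0,0,0,0,0,0,-1]]' |head -4
python3 to.py 472 -330 -27.5 0.3
```

```text
t: 30.75
tool_pos: [0.4721, -0.3315, -0.0137]
tool_rot: [2.217, 2.226, -0.0]
contact_force: [-0.6, -0.3, -1.5]
t: 31.58
tool_pos: [0.4719, -0.3314, -0.0226]
tool_rot: [2.217, 2.226, -0.0]
contact_force: [0.2, -0.2, -1.0]
turn [ 0.     0.    -0.001] shift [1.4 0.1 4.9] t 31.58
```

```bash

python3 -m crank '[[0,0,1,0,0,0,-1],[0,0,1,0,0,0,-1],[0,0,1,0,0,0,-1],[0,0,0.5,0,0,0,-1],[0,0,0,0,0,0,-1],[0,0,0,0,0,0,-1],[0,0,0,0,0,0,-1],[0,0,0,0,0,0,-1],[0,0,0,0,0,0,-1],[0,0,0,0,0,0,-1]]' |head -4
python3 -m crank '[[0,0,0.5,0,0,0,-1],[0,0,0.5,0,0,0,-1],[0,0,0.5,0,0,0,-1],[0,0,0,0,0,0,-1],[0,0,0,0,0,0,-1],[0,0,0,0,0,0,-1],[0,0,0,0,0,0,-1],[0,0,0,0,0,0,-1],[0,0,0,0,0,0,-1],[0,0,0,0,0,0,-1]]' |head -4
```

```text
t: 32.42
tool_pos: [0.4719, -0.3313, -0.0261]
tool_rot: [2.217, 2.226, -0.0]
contact_force: [-0.7, 0.3, -1.6]
t: 33.25
tool_pos: [0.472, -0.3314, -0.0269]
tool_rot: [-2.217, -2.226, 0.0]
contact_force: [-2.0, 1.4, 5.4]
```

```bash

python3 -m crank '[[0,0,-0.7,0,0,0,-1],[0,0,-0.5,0,0,0,-0.8],[0,0,0,0,0,0,-0.7],[0,0,0,0,0,0,-0.55],[0,0,0,0,0,0,-0.55],[0,0,0,0,0,0,-0.5],[0,0,-3,0,0,0,-0.5],[0,0,-8,0,0,0,-0.5],[0,0,-15,0,0,0,-0.5],[0,0,-20,0,0,0,-0.5]]' 
python3 -m crank '[[0,0,-25,0,0,0,0.3],[0,0,-25,0,0,0.12,0.3],[0,0,-25,0,0,0.12,0.3],[0,0,-20,0,0,0.12,0.3],[0,0,-8,0,0,0.12,0.3],[0,0,0,0,0,0.12,0.3],[0,0,0,0,0,0.12,0.3],[0,0,0,0,0,0.12,0.3],[0,0,0,0,0,0.12,0.3],[0,0,0,0,0,0.12,0.3]]' >/dev/null
python3 -m crank '[[0,0,0,0,0,0.12,0.3],[0,0,0,0,0,0.12,0.3],[0,0,0,0,0,0.12,0.3],[0,0,0,0,0,0.11,0.3],[0,0,0,0,0,0,0.3],[0,0,0,0,0,0,0.3],[0,0,0,0,0,0,0.3],[0,0,0,0,0,0,0.3],[0,0,0,0,0,0,0.3],[0,0,0,0,0,0,0.3]]' 
python3 to.py 621.3 -237.8 20 -88.6
python3 -c "
from station import ctrl;print(ctrl.get_obs()['q'].round(2))"
```

```text
t: 34.08
tool_pos: [0.4709, -0.3304, 0.0191]
tool_rot: [-2.215, -2.224, 0.0]
contact_force: [0.5, -0.4, 0.4]
opening: 0.0217
grip_force: 0.0
t: 35.75
tool_pos: [0.4719, -0.3312, 0.1225]
tool_rot: [3.141, 0.04, 0.0]
contact_force: [0.2, -0.9, -0.4]
opening: 0.0551
grip_force: 0.0
turn [ 0.    -0.     0.001] shift [151.7 -89.8 102.5] t 35.75
[-0.74 -0.    1.8  -0.    1.34  0.8 ]
```

```bash

python3 -m crank '[[10,-6,0,0,0,0,0.3],[20,-12,0,0,0,0,0.3],[27,-16,0,0,0,0,0.3],[27,-16,0,0,0,0,0.3],[27,-16,0,0,0,0,0.3],[20,-12,5,0,0,0,0.3],[14,-8,10,0,0,0,0.3],[6.7,-3.8,15,0,0,0,0.3],[0,0,15,0,0,0,0.3],[0,0,10,0,0,0,0.3]]' >/dev/null
python3 -m crank '[[0,0,10,0,0,0,0.3],[0,0,20,0,0,0,0.3],[0,0,25,0,0,0,0.3],[0,0,17,0,0,0,0.3],[0,0,10,0,0,0,0.3],[0,0,5,0,0,0,0.3],[0,0,3,0,0,0,0.3],[0,0,0,0,0,0,0.3],[0,0,0,0,0,0,0.3],[0,0,0,0,0,0,0.3]]' 
python3 to.py 621.3 -237.8 -31 -88.6
```

```text
t: 37.42
tool_pos: [0.6223, -0.2383, -0.0209]
tool_rot: [3.14, 0.039, 0.004]
contact_force: [0.8, -0.3, 0.3]
opening: 0.0556
grip_force: 0.0
turn [ 0.001 -0.002  0.   ] shift [-1.  -0.6 10.1] t 37.42
```

```bash

python3 -m crank '[[-1,-0.5,3,0,0,0,0.3],[0,0,3,0,0,0,0.3],[0,0,2,0,0,0,0.3],[0,0,2,0,0,0,0.3],[0,0,0,0,0,0,0.3],[0,0,0,0,0,0,0.3],[0,0,0,0,0,0,0.1],[0,0,0,0,0,0,-0.2],[0,0,0,0,0,0,-0.2],[0,0,0,0,0,0,-0.2]]' 80
python3 -m crank '[[0,0,0,0,0,0,-0.3],[0,0,0,0,0,0,-0.3],[0,0,0,0,0,0,-0.3],[0,0,0,0,0,0,-0.3],[0,0,0,0,0,0,-0.3],[0,0,-3,0,0,0,-0.3],[0,0,-6,0,0,0,-0.3],[0,0,-10,0,0,0,-0.3],[0,0,-15,0,0,0,-0.3],[0,0,-15,0,0,0,-0.3]]' 
```

```text
t: 38.25
tool_pos: [0.6209, -0.2376, -0.0317]
tool_rot: [3.141, 0.039, 0.002]
contact_force: [0.9, 0.1, 3.3]
opening: 0.0403
grip_force: 83.9
t: 39.08
tool_pos: [0.6198, -0.237, 0.0172]
tool_rot: [-3.141, -0.039, 0.002]
contact_force: [-0.1, 0.1, -2.9]
opening: 0.0403
grip_force: 82.6
```

```bash

python3 -m crank '[[0,0,-15,0,0,0,-0.3],[-8,4,-10,0,0,0.01,-0.3],[-18,8,0,0,0,0.01,-0.3],[-26,11,0,0,0,0,-0.3],[-30,13,0,0,0,0,-0.3],[-30,13,0,0,0,0,-0.3],[-30,13,0,0,0,0,-0.3],[-26,11,0,0,0,0,-0.3],[-18,7,0,0,0,0,-0.3],[-8,4,0,0,0,0,-0.3]]' >/dev/null
python3 -m crank '[[0,0,0,0,0,0,-0.3],[0,0,0,0,0,0,-0.3],[0,0,0,0,0,0,-0.3],[0,0,0,0,0,0,-0.3],[0,0,0,0,0,0,-0.3],[0,0,0,0,0,0,-0.3],[0,0,0,0,0,0,-0.3],[0,0,0,0,0,0,-0.3],[0,0,0,0,0,0,-0.3],[0,0,0,0,0,0,-0.3]]' 
python3 to.py 418 -326 -28 -89.7
```

```text
t: 40.75
tool_pos: [0.4269, -0.3225, 0.0414]
tool_rot: [3.142, 0.008, -0.0]
contact_force: [-0.3, 1.3, -2.7]
opening: 0.0405
grip_force: 82.7
turn [ 0.  0. -0.] shift [-8.9  3.5 69.4] t 40.75
```

```bash

python3 -m crank '[[-4.5,1.5,0,0,0,0,-0.3],[-4.5,2,5,0,0,0,-0.3],[0,0,12,0,0,0,-0.3],[0,0,15,0,0,0,-0.3],[0,0,15,0,0,0,-0.3],[0,0,10,0,0,0,-0.3],[0,0,5,0,0,0,-0.3],[0,0,3,0,0,0,-0.3],[0,0,1,0,0,0,-0.3],[0,0,0,0,0,0,-0.3]]' |head -4
python3 -m crank '[[0,0,1,0,0,0,-0.3],[0,0,1,0,0,0,-0.3],[0,0,0.5,0,0,0,-0.3],[0,0,0.5,0,0,0,-0.3],[0,0,0,0,0,0,-0.3],[0,0,0,0,0,0,-0.3],[0,0,0,0,0,0,-0.3],[0,0,0,0,0,0,-0.3],[0,0,0,0,0,0,-0.3],[0,0,0,0,0,0,-0.3]]' |head -4
```

```text
t: 41.58
tool_pos: [0.4181, -0.3263, -0.0243]
tool_rot: [3.141, 0.008, 0.0]
contact_force: [-0.6, -0.5, -1.2]
t: 42.42
tool_pos: [0.4179, -0.3261, -0.0275]
tool_rot: [3.141, 0.008, 0.0]
contact_force: [-0.4, 0.4, -1.7]
```

```bash

python3 -m crank '[[0,0,0.5,0,0,0,-0.3],[0,0,0.5,0,0,0,-0.3],[0,0,0.5,0,0,0,-0.3],[0,0,0,0,0,0,-0.3],[0,0,0,0,0,0,-0.3],[0,0,0,0,0,0,-0.3],[0,0,0,0,0,0,-0.3],[0,0,0,0,0,0,-0.3],[0,0,0,0,0,0,-0.3],[0,0,0,0,0,0,-0.3]]' |head -4
```

```text
t: 43.25
tool_pos: [0.4179, -0.3261, -0.0287]
tool_rot: [3.141, 0.008, -0.0]
contact_force: [-2.7, 2.5, 4.6]
```

```bash

python3 -m crank '[[0,0,-0.5,0,0,0,-0.05],[0,0,0,0,0,0,0.1],[0,0,0,0,0,0,0.2],[0,0,0,0,0,0,0.25],[0,0,0,0,0,0,0.25],[0,0,-3,0,0,0,0.25],[0,0,-10,0,0,0,0.25],[0,0,-20,0,0,0,0.25],[0,0,-30,0,0,0,0.25],[0,0,-30,0,0,0,0.25]]' |head -2
python3 -m crank '[[0,0,-30,0,0,0,-0.2],[5,-10,-20,0,0,-0.05,-0.2],[15,-25,-10,0,0,-0.05,-0.2],[22,-33,0,0,0,-0.057,-0.2],[22,-33,0,0,0,0,-0.2],[22,-33,0,0,0,0,-0.2],[22,-33,0,0,0,0,-0.2],[22,-33,0,0,0,0,-0.2],[22,-33,0,0,0,0,-0.2],[22,-25,0,0,0,0,-0.2]]' >/dev/null
python3 -m crank '[[0,0,0,0,0,0,-0.2],[0,0,0,0,0,0,-0.2],[0,0,0,0,0,0,-0.2],[0,0,0,0,0,0,-0.2],[0,0,0,0,0,0,-0.2],[0,0,0,0,0,0,-0.2],[0,0,0,0,0,0,-0.2],[0,0,0,0,0,0,-0.2],[0,0,0,0,0,0,-0.2],[0,0,0,0,0,0,-0.2]]' |head -2
python3 to.py 635.3 -2 4 -80.7
python3 - <<'E'
from h import *
o=ctrl.get_obs();im=get_image("wrist")[:,:,::-1];t=get_image("top")[:,:,::-1]
cv2.imwrite("pics/t8.png",np.hstack([cv2.resize(im,(400,300)),cv2.resize(t[165:255,360:480],(400,300),interpolation=cv2.INTER_CUBIC)]))
E
```

```text
t: 44.08
tool_pos: [0.4173, -0.3255, 0.0655]
t: 45.75
tool_pos: [0.5545, -0.0465, 0.1244]
turn [ 0.     0.    -0.001] shift [ 87.  -30.9 120.4] t 45.75
```

View pics/t8.png

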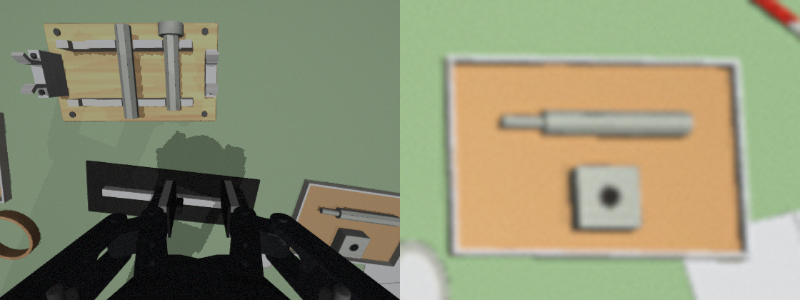

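The right panel (top camera) shows the pin punch and square anvil lying flat side by side in the oblong tray. The left panel shows the bar on the mat and the cup punch and plain punch still in the rack. Next, the cup punch.

```bash

python3 -m crank '[[10,-3,0,0,0,0,-0.2],[18,-6,0,0,0,0,-0.2],[22,-8,0,0,0,0,-0.2],[20,-8,5,0,0,0,-0.2],[12,-4,15,0,0,0,-0.2],[5,-2,20,0,0,0,-0.2],[0,0,20,0,0,0,-0.2],[0,0,15,0,0,0,-0.2],[0,0,10,0,0,0,-0.2],[0,0,5,0,0,0,-0.2]]' >/dev/null
python3 -m crank '[[0,0,5,0,0,0,-0.2],[0,0,0,0,0,0,-0.2],[0,0,0,0,0,0,-0.2],[0,0,0,0,0,0,-0.2],[0,0,0,0,0,0,-0.2],[0,0,0,0,0,0,-0.2],[0,0,0,0,0,0,-0.2],[0,0,0,0,0,0,-0.2],[0,0,0,0,0,0,-0.2],[0,0,0,0,0,0,-0.2]]' |head -4
python3 to.py 635.3 -2 4 -80.7
```

```text
t: 47.52
tool_pos: [0.6354, -0.0017, 0.0295]
tool_rot: [3.131, 0.254, 0.0]
contact_force: [-0.3, 0.2, -0.4]
turn [ 0.    -0.    -0.001] shift [-0.2  0.2 25.5] t 47.52
```

```bash

python3 -m crank '[[0,0,8,0,0,0,-0.2],[0,0,9,0,0,0,-0.2],[0,0,6,0,0,0,-0.2],[0,0,2.5,0,0,0,-0.2],[0,0,0,0,0,0,-0.2],[0,0,0,0,0,0,-0.2],[0,0,0,0,0,0,-1],[0,0,0,0,0,0,-1],[0,0,0,0,0,0,-1],[0,0,0,0,0,0,-1]]' 80
python3 -m crank '[[0,0,0,0,0,0,-1],[0,0,0,0,0,0,-1],[0,0,0,0,0,0,-1],[0,0,0,0,0,0,-1],[0,0,0,0,0,0,-1],[0,0,0,0,0,0,-1],[0,0,0,0,0,0,-1],[0,0,-3,0,0,0,-1],[0,0,-6,0,0,0,-1],[0,0,-10,0,0,0,-1]]' 
```

```text
t: 48.35
tool_pos: [0.636, -0.0018, 0.0047]
tool_rot: [3.131, 0.254, 0.002]
contact_force: [-1.2, 0.2, 2.4]
opening: 0.0132
grip_force: 79.2
t: 49.18
tool_pos: [0.6333, -0.0015, 0.0209]
tool_rot: [-3.131, -0.254, 0.007]
contact_force: [0.3, 0.2, -2.2]
opening: 0.0135
grip_force: 78.7
```

```bash

python3 -m crank '[[0,0,-20,0,0,0,-1],[0,0,-25,0,0,0,-1],[0,0,-20,0,0,0,-1],[0,0,-12,0,0,0.06,-1],[0,0,-5,0,0,0.06,-1],[0,0,0,0,0,0.064,-1],[0,0,0,0,0,0,-1],[0,0,0,0,0,0,-1],[0,0,0,0,0,0,-1],[0,0,0,0,0,0,-1]]' |head -4
python3 to.py 474 336 60 -91.3
```

```text
t: 50.02
tool_pos: [0.6349, -0.0017, 0.1044]
tool_rot: [-3.141, 0.033, 0.002]
contact_force: [-0.1, 0.5, -2.0]
turn [0.    0.001 0.001] shift [-168.6 -333.9   44.4] t 50.02
```

```bash

python3 -m crank '[[-6,-12,0,0,0,0,-1],[-12,-24,0,0,0,0,-1],[-15,-31,0,0,0,0,-1],[-16,-32,0,0,0,0,-1],[-16,-32,0,0,0,0,-1],[-16,-32,0,0,0,0,-1],[-16,-32,0,0,0,0,-1],[-16,-32,0,0,0,0,-1],[-16,-32,0,0,0,0,-1],[-16,-32,0,0,0,0,-1]]' >/dev/null
python3 -m crank '[[-12,-23,0,0,0.035,0,-1],[-8,-13,0,0,0.035,0,-1],[-4,-7,0,0,0,0,-1],[0,0,0,0,0,0,-1],[0,0,0,0,0,0,-1],[0,0,0,0,0,0,-1],[0,0,0,0,0,0,-1],[0,0,0,0,0,0,-1],[0,0,0,0,0,0,-1],[0,0,0,0,0,0,-1]]'
python3 to.py 474 336 -24 -91.3
python3 - <<'E'
from h import *
im=cv2.imread("pics/top0.png");H,S,V=cv2.split(cv2.cvtColor(im,cv2.COLOR_BGR2HSV))
br=((H<18)&(S>110)).astype(np.uint8)
# inside corners by top: floor visible edges; report bounds of floor cast to z=.003
b=br[155:232,100:180];ys,xs=np.nonzero(b);pts=np.c_[xs+100,ys+155]
w=onz("top",pts,.003)[:,:2]*1000;print(np.percentile(w,[1,99],axis=0))
o=ctrl.get_obs();im=get_image("wrist")[:,:,::-1];cv2.imwrite("pics/w9.png",im)
import json;json.dump({k:o[k].tolist() for k in("tool_pos","tool_rot")},open("pics/w9.json","w"))
H,S,V=cv2.split(cv2.cvtColor(im,cv2.COLOR_BGR2HSV))
br=((H<18)&(S>90)).astype(np.uint8)
rect("wrist",br,.003,(0,0,560,420),o,"w floor")
E
```

```text
t: 51.68
tool_pos: [0.4743, 0.3354, 0.1043]
tool_rot: [3.138, -0.037, 0.11]
contact_force: [-0.2, -0.4, -0.6]
opening: 0.0139
grip_force: 78.7
turn [ 0.    -0.07  -0.001] shift [ -0.3  -0.6 128.3] t 51.68
[[417.47019472 245.54159438]
 [543.52077962 371.48710318]]
w floor centre 477.0 278.5 size 80.1 133.5 ang 88.7
```

View pics/w9.png

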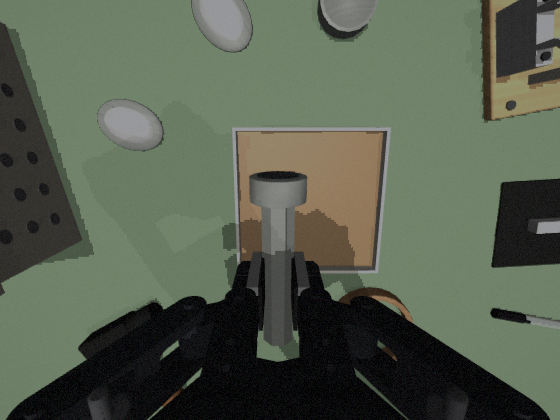

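The cup punch is held straight, head outward, over the square tray. The rim corners are at (233,128), (390,128), (379,272) and (240,272).

```bash
python3 - <<'E'
from h import *
import json
o=json.load(open("pics/w9.json"))
w=onz("wrist",[(232.5,127.5),(390,127.5),(379,272.5),(239,272.5)],.014,o)*1000;print("rim",w.round(1),w.mean(0).round(1))
o=json.load(open("pics/w6.json"));im=cv2.imread("pics/w6.png")
H,S,V=cv2.split(cv2.cvtColor(im,cv2.COLOR_BGR2HSV));M=((S<45)&(V>90)).astype(np.uint8)
rect("wrist",M,.020,(50,85,115,145),o,"anvil")
E
python3 -m crank '[[0,0,10,0,0,0,-1],[0,0,20,0,0,0,-1],[0,0,25,0,0,0,-1],[0,0,25,0,0,0,-1],[0,0,20,0,0,0,-1],[0,0,12,0,0,0,-1],[0,0,6,0,0,0,-1],[0,0,3,0,0,0,-1],[0,0,0,0,0,0,-1],[0,0,0,0,0,0,-1]]' |head -4
```

```text
rim [[548.8 373.3  14. ]
 [545.5 234.3  14. ]
 [406.2 235.6  14. ]
 [409.4 375.2  14. ]] [477.5 304.6  14. ]
anvil centre 644.0 273.7 size 46.7 45.6 ang 23.1
t: 52.57
tool_pos: [0.4833, 0.3363, -0.0151]
tool_rot: [-3.139, 0.035, -0.113]
contact_force: [0.2, -0.0, -1.7]
```

```bash

python3 -m crank '[[0,0,2,0,0,0,-1],[0,0,2,0,0,0,-1],[0,0,1,0,0,0,-1],[0,0,1,0,0,0,-1],[0,0,0,0,0,0,-1],[0,0,0,0,0,0,-1],[0,0,0,0,0,0,-1],[0,0,0,0,0,0,-1],[0,0,0,0,0,0,-1],[0,0,0,0,0,0,-1]]' |grep -v rot
python3 -m crank '[[0,0,1,0,0,0,-1],[0,0,1,0,0,0,-1],[0,0,0.5,0,0,0,-1],[0,0,0,0,0,0,-1],[0,0,0,0,0,0,-1],[0,0,0,0,0,0,-1],[0,0,0,0,0,0,-1],[0,0,0,0,0,0,-1],[0,0,0,0,0,0,-1],[0,0,0,0,0,0,-1]]' |grep -v rot
```

```text
t: 53.4
tool_pos: [0.4828, 0.3357, -0.0223]
contact_force: [-0.5, 0.0, -3.0]
opening: 0.0138
grip_force: 78.7
t: 54.23
tool_pos: [0.4831, 0.3359, -0.0235]
contact_force: [-3.6, -2.2, 7.2]
opening: 0.0133
grip_force: 79.9
```

```bash

python3 -m crank '[[0,0,-0.5,0,0,0,-1],[0,0,-0.5,0,0,0,-0.8],[0,0,0,0,0,0,-0.7],[0,0,0,0,0,0,-0.55],[0,0,0,0,0,0,-0.5],[0,0,0,0,0,0,-0.5],[0,0,-3,0,0,0,-0.5],[0,0,-8,0,0,0,-0.5],[0,0,-15,0,0,0,-0.5],[0,0,-25,0,0,0,-0.5]]' |grep -v rot
python3 -m crank '[[0,0,-25,0,0,0,0.4],[0,0,-25,0,-0.07,0,0.4],[0,0,-25,0,0,-0.12,0.4],[0,0,-15,0,0,-0.12,0.4],[0,0,-5,0,0,-0.12,0.4],[0,0,0,0,0,-0.12,0.4],[0,0,0,0,0,-0.12,0.4],[0,0,0,0,0,-0.12,0.4],[0,0,0,0,0,-0.12,0.4],[0,0,0,0,0,-0.12,0.4]]' >/dev/null
python3 -m crank '[[0,0,0,0,0,-0.12,0.4],[0,0,0,0,0,-0.12,0.4],[0,0,0,0,0,-0.12,0.4],[0,0,0,0,0,-0.12,0.4],[0,0,0,0,0,-0.12,0.4],[0,0,0,0,0,-0.03,0.4],[0,0,0,0,0,0,0.4],[0,0,0,0,0,0,0.4],[0,0,0,0,0,0,0.4],[0,0,0,0,0,0,0.4]]' |head -3
python3 to.py 644.5 274 -20 0
```

```text
t: 55.07
tool_pos: [0.4774, 0.3347, 0.0254]
contact_force: [0.5, -0.7, -0.9]
opening: 0.0211
grip_force: 0.0
t: 56.73
tool_pos: [0.4759, 0.3359, 0.1222]
tool_rot: [2.225, 2.217, 0.0]
turn [ 0.     0.    -0.004] shift [-61.9 168.6 142.2] t 56.73
```

```bash

python3 -m crank '[[-4,10,0,0,0,-0.004,0.4],[-8,22,0,0,0,0,0.4],[-11,30,0,0,0,0,0.4],[-11,30,0,0,0,0,0.4],[-11,30,0,0,0,0,0.4],[-9,26,10,0,0,0,0.4],[-5,14,18,0,0,0,0.4],[-3,7,20,0,0,0,0.4],[0,0,20,0,0,0,0.4],[0,0,15,0,0,0,0.4]]' >/dev/null
python3 -m crank '[[0,0,15,0,0,0,0.4],[0,0,20,0,0,0,0.4],[0,0,15,0,0,0,0.4],[0,0,8,0,0,0,0.4],[0,0,0,0,0,0,0.4],[0,0,0,0,0,0,0.4],[0,0,0,0,0,0,0.4],[0,0,0,0,0,0,0.4],[0,0,0,0,0,0,0.4],[0,0,0,0,0,0,0.4]]' |grep -v rot
python3 to.py 644.5 274 -31 0
```

```text
t: 58.4
tool_pos: [0.6455, 0.2743, -0.0179]
contact_force: [-1.2, -0.2, 0.4]
opening: 0.0597
grip_force: 0.0
turn [ 0.002 -0.     0.001] shift [-0.3 -1.  13.1] t 58.40
```

```bash

python3 -m crank '[[0,-1,3,0,0,0,0.4],[0,0,4,0,0,0,0.4],[0,0,3,0,0,0,0.4],[0,0,2,0,0,0,0.4],[0,0,1,0,0,0,0.4],[0,0,0,0,0,0,0.4],[0,0,0,0,0,0,0.1],[0,0,0,0,0,0,-0.2],[0,0,0,0,0,0,-0.2],[0,0,0,0,0,0,-0.2]]' 80 |grep -v rot
python3 -m crank '[[0,0,0,0,0,0,-0.3],[0,0,0,0,0,0,-0.3],[0,0,0,0,0,0,-0.3],[0,0,0,0,0,0,-0.3],[0,0,0,0,0,0,-0.3],[0,0,-3,0,0,0,-0.3],[0,0,-6,0,0,0,-0.3],[0,0,-10,0,0,0,-0.3],[0,0,-15,0,0,0,-0.3],[0,0,-15,0,0,0,-0.3]]' |grep -v rot
python3 to.py 478 276 -28 0
```

```text
t: 59.23
tool_pos: [0.6444, 0.2742, -0.0314]
contact_force: [0.1, 0.1, 2.3]
opening: 0.0435
grip_force: 82.0
t: 60.07
tool_pos: [0.6433, 0.2739, 0.0176]
contact_force: [-0.1, 0.8, -2.1]
opening: 0.0441
grip_force: 81.9
turn [-0.001  0.     0.001] shift [   2.1 -165.3   45.6] t 60.07
```

```bash

python3 -m crank '[[0,0,-15,0,0,0,-0.3],[0,-8,-10,0,0,0,-0.3],[0,-16,0,0,0,0,-0.3],[1,-24,0,0,0,0,-0.3],[1,-27,0,0,0,0,-0.3],[0,-27,0,0,0,0,-0.3],[0,-24,0,0,0,0,-0.3],[0,-18,0,0,0,0,-0.3],[0,-12,0,0,0,0,-0.3],[0,-8,0,0,0,0,-0.3]]' >/dev/null
python3 -m crank '[[0,0,0,0,0,0,-0.3],[0,0,0,0,0,0,-0.3],[0,0,0,0,0,0,-0.3],[0,0,0,0,0,0,-0.3],[0,0,0,0,0,0,-0.3],[0,0,0,0,0,0,-0.3],[0,0,0,0,0,0,-0.3],[0,0,0,0,0,0,-0.3],[0,0,0,0,0,0,-0.3],[0,0,0,0,0,0,-0.3]]' |grep -v rot
python3 to.py 478 276 -28 0
```

```text
t: 61.73
tool_pos: [0.4798, 0.2758, 0.0418]
contact_force: [-0.6, -0.1, -2.1]
opening: 0.0436
grip_force: 81.8
turn [-0.     0.     0.001] shift [ 0.2 -1.8 69.8] t 61.73
```

```bash

python3 -m crank '[[0,-2,0,0,0,0,-0.3],[0,0,5,0,0,0,-0.3],[0,0,12,0,0,0,-0.3],[0,0,15,0,0,0,-0.3],[0,0,15,0,0,0,-0.3],[0,0,10,0,0,0,-0.3],[0,0,5,0,0,0,-0.3],[0,0,3,0,0,0,-0.3],[0,0,1,0,0,0,-0.3],[0,0,0,0,0,0,-0.3]]' |grep -v rot
python3 -m crank '[[0,0,1,0,0,0,-0.3],[0,0,1,0,0,0,-0.3],[0,0,1,0,0,0,-0.3],[0,0,0.5,0,0,0,-0.3],[0,0,0,0,0,0,-0.3],[0,0,0,0,0,0,-0.3],[0,0,0,0,0,0,-0.3],[0,0,0,0,0,0,-0.3],[0,0,0,0,0,0,-0.3],[0,0,0,0,0,0,-0.3]]' |grep -v rot
```

```text
t: 62.57
tool_pos: [0.4782, 0.276, -0.0239]
contact_force: [0.4, 0.1, -2.3]
opening: 0.0439
grip_force: 81.8
t: 63.4
tool_pos: [0.4779, 0.2759, -0.0276]
contact_force: [-0.9, -0.6, -1.3]
opening: 0.0438
grip_force: 81.8
```

```bash

python3 -m crank '[[0,0,0.5,0,0,0,-0.3],[0,0,0.5,0,0,0,-0.3],[0,0,0.5,0,0,0,-0.3],[0,0,0,0,0,0,-0.3],[0,0,0,0,0,0,-0.3],[0,0,0,0,0,0,-0.3],[0,0,0,0,0,0,-0.3],[0,0,0,0,0,0,-0.3],[0,0,0,0,0,0,-0.3],[0,0,0,0,0,0,-0.3]]' |grep -v rot
```

```text
t: 64.23
tool_pos: [0.4779, 0.2758, -0.0285]
contact_force: [-2.7, -1.9, 4.6]
opening: 0.0435
grip_force: 82.3
```

```bash

python3 -m crank '[[0,0,-0.5,0,0,0,0],[0,0,0,0,0,0,0.15],[0,0,0,0,0,0,0.25],[0,0,0,0,0,0,0.35],[0,0,0,0,0,0,0.35],[0,0,0,0,0,0,0.35],[0,0,-3,0,0,0,0.35],[0,0,-10,0,0,0,0.35],[0,0,-20,0,0,0,0.35],[0,0,-30,0,0,0,0.35]]' |grep -v rot
python3 -m crank '[[0,0,-30,0,0,0,0.35],[0,0,-35,0,0,0,0.35],[0,0,-35,0,0,0,0.35],[0,-20,-20,0,0,0,0.35],[5,-30,0,0,0,0,0.35],[15,-30,0,0,0,0,0.35],[25,-25,0,0,0,0,0.35],[30,-25,0,0,0,0,0.35],[30,-20,0,0,0,0,0.35],[30,-10,0,0,0,0,0.35]]' >/dev/null
python3 -m crank '[[25,0,0,0,0,0,0.35],[15,0,0,0,0,0,0.35],[5,0,0,0,0,0,0.35],[0,0,0,0,0,0,0.35],[0,0,0,0,0,0,0.35],[0,0,0,0,0,0,0.35],[0,0,0,0,0,0,0.35],[0,0,0,0,0,0,0.35],[0,0,0,0,0,0,0.35],[0,0,0,0,0,0,0.35]]' |grep -v rot
python3 - <<'E'
from h import *
t=get_image("top")[:,:,::-1];s=get_image("scene")[:,:,::-1]
cv2.imwrite("pics/end.png",np.vstack([cv2.resize(t[90:250,100:475],(703,300),interpolation=cv2.INTER_CUBIC),cv2.resize(s[180:325,75:445],(703,275),interpolation=cv2.INTER_CUBIC)]))
E
```

```text
t: 65.07
tool_pos: [0.4756, 0.2749, 0.033]
contact_force: [-0.1, 0.5, -0.0]
opening: 0.0577
grip_force: 0.0
t: 66.73
tool_pos: [0.3178, 0.4553, 0.1544]
contact_force: [-0.2, -0.4, 0.4]
opening: 0.0576
grip_force: 0.0
```

View pics/end.png

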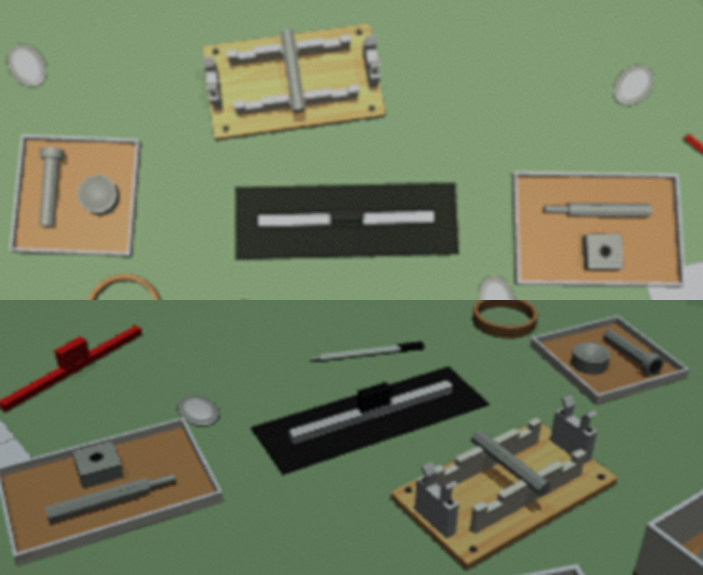

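The final views show the bar upright along the middle of the mat, both kits lying flat side by side in their trays, and the plain punch still in the rack.

```bash
python3 -c "
from station import ctrl;print(ctrl.finish_job())"
```

```text
the job is handed in; nothing more can be done
None
```

I handed the job in at about 67 s: the bar lies along the middle of the mat, both kits are flat in their trays, and the plain punch is still in the rack; the first try at the bar slipped off its tab without moving it.

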